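Open the child-proofed storeroom cupboard

ROBOT

A 6-joint arm with a two-finger parallel gripper is mounted at the origin on the work surface. World frame = base frame: x ahead of the robot, y to its left, z up, the work surface at z = 0. Lengths are in mm, angles in rad, forces in N, time in s.
With the tool pointing down it reaches from about 350 to 725 mm from the base axis. Payload 4.3 kg.
Tool frame: the origin (TCP) lies at the very end of the fingers, on their centre line; the grasp point (between the pads) lies 19 mm behind it; z points along the fingers, y is the direction in which the jaws open and shut (so a half turn about z gives the same grasp; the last joint's range is limited). The gripper opens to 85 mm and grips with 20 to 120 N. Pads are 22 mm wide; open, the fingers measure 114 mm over their backs; the gripper's body (76 mm by 85 mm) begins 54 mm behind the grasp point. The pads swing forward as they close: fully open they stand 13 mm farther back than shut.
Start: joints at [-0.11, 0.377, 0.081, 1.274, 0, 1.46], TCP at [575.036, 0.002, 231.329] pointing down, gripper open.
Joint ranges: [-2.72, 2.72], [-0.84, 1.66], [-1.02, 1.22], [-1.77, 2.12], [-1.37, 1.28], [-3.14, 3.14]. Speed limits (rad/s): [2.57, 2.57, 3.14, 3.14, 3.14, 3.14].

INTERFACE

Orientations are given as a rotation vector (axis times angle).
In Python, from station import env, imaging, workorder gives the robot as it stands.
- The arm moves only by the tool play_rows, never from a script. Its argument "deltas" is a list that holds one entry, the list of rows, each a list of 4 numbers: the shift along the world's x, y, z in cm, then the turn about the world's z in degrees. In form: [[[tx, ty, tz, spin], ...]]. A call has 1 to 10 rows; each row is the pose to reach, as a shift and turn from the pose commanded when the call began; what a row does not reach only later rows make up. A row lasts 1/12 s, in which the tool goes at most 41.7 mm and 7.16 degrees, less where a joint would pass 70% of its speed; a pose out of reach is approached as far as the arm can. A call with a gripper value outside its range is refused whole. "jaw" is the opening, from 0 (shut) to 1 (fully open), set as the call begins (left out, the last holds). The fingers move at their own pace and stop on an object; "newtons" is the grip in N (left out, the last holds). Time passes only in rows, so rows that repeat a pose let the fingers close. It gives the time, the measured TCP pose, the force and the opening at its end, in the units of the state.
- env.get_state(): the state, without advancing time (a new reading comes with each control period).
- imaging.read_camera(name): name is "scene" or "side" or "wrist"; returns (picture, depth): 420x560x3 uint8, red, green, blue; 420x560 float32, mm along the optical axis (not along the pixel's ray), 0 where there is no reading.
- imaging.calibration(name): a dict with "camera_matrix" (3x3 intrinsics, pixels), "R" (3x3) and "t" (3): a world point X has camera coordinates R X + t; the wrist camera has in their place "hand_eye" (4x4, takes a point from camera to tool coordinates, whose origin is the TCP and whose axes are the flange's). Camera axes: x right, y down, z forward; pixel columns grow to the right and rows downward; lengths in mm; the calibration is good to about 2 mm. The wrist camera is an equidistant fisheye: a pixel r from the principal point sees the ray r / f radians off the axis. A picture is of the moment at which its call begins: read the wrist's pose just before it. calibration takes no time and is no camera call.
- workorder.close_job(): hands the job in, once; it reports no verdict.
The state is a dict: "t": time; "joint_pos": joint angles; "dq": joint speeds; "joint_torque": joint torques, N m; "tool_pos": TCP position; "tcp_rot": TCP orientation; "wrist_force": force on the tool from outside, world axes, zero at the start; "moment": the same for the moment, N m; "grip_width": finger opening in mm.
Only numpy, scipy, OpenCV 4.12 (cv2) and the standard library are available. Lean on these libraries where they do the work, as an engineer would, in place of code of your own. Each camera call takes 0.05 s, during which the arm holds its last target. There are 200 camera calls.

TASK

Open the little wooden cupboard that stands under the white shelf board. Draw its door ajar by the handle until the hidden safety catch stops it, without forcing it; then reach down through the gap behind the door, press the catch down and keep it down while pulling the door past it. Swing the door wide open, square to the cupboard, let go of it, and leave the other things where they stand.

Things in the scene. Friction and masses are not known exactly. Their poses are not given: they have to be found in the camera images.
- cupboard_front (a point): Small fixed wooden cupboard, 260 mm wide, 220 deep, 240 high, door towards the robot. Point: top front edge of its carcass, mid width; x points straight into the cupboard, y to the hinge side, z up; the carcass front is x = 0. A rail (x 0 to 15 mm, 30 mm tall, top at this point) runs along its top; the catch's tooth hooks behind it.
- shelf_edge (a point): Middle of the front lower edge of the white shelf board, 280 mm wide, that covers the cupboard top: in the plane of the carcass front, 90 mm above the cupboard's top. Axes as cupboard_front. Because of it a gripper cannot come straight down into the door gap: it must lean back towards the robot, 20 to 50 degrees from vertical.
- door_hinge (a point): Point on the door's upright hinge axis, 115 mm above the table, at the left (y) end of the door's outer face. Turns with the door: -y runs along the door to its free edge, x points to its cupboard side. Door: wooden panel 256 mm wide, 15 mm thick (x 0 outer to 15 mm inner face), 12 to 218 mm above the table: its top is 22 mm below the cupboard's top.
- door (a joint): Door angle, rad: 0 closed, grows as it swings out towards the robot, stop at 1.75. Hinge friction (0.15 N m) keeps it where it is left. Starts closed (0 to 0.03). With the catch up it goes only to 0.24 to 0.34 (by the catch's place); there the gap at the catch, from the door's inner face to the carcass front, is about 46 mm.
- door_handle (a point): Middle of the upright steel bar handle on the door's outer face: round, 10 mm thick, 100 mm long (50 mm up and down from this point), axis 35 mm off the face, 30 mm from the door's free edge, 226 mm from the hinge. Held by studs at its ends; turns with the door.
- catch_pad (a point): Point to press on the hidden catch, 25 mm behind the door's inner face (x as door_hinge), on a white plastic tongue 18 mm wide that the door carries, 11 mm below the door's top. Tongue sticks out 75 mm from the inner face; upturned tooth (10 long, 13 high) at its end. Place varies: 125 to 185 mm from the hinge. Seen from above only with the door ajar.
- catch (a joint): How far the tongue is pressed down, in m: 0 up, 0.015 fully down. The whole tongue sinks level against a spring (about 3 N at first, 7 N fully down) and springs back when let go. From 0.011 on the tooth clears the rail and the door can pass. Up, it stops the door: feel for that stop with a pull of 5 to 15 N; over about 25 N strains it.
- candlestick: Brass candlestick 100 mm high, foot 64 mm across, standing inside the cupboard; origin at the centre of its underside, z up. Not part of the job.
- snowman: White ceramic snowman figure 122 mm high, 72 mm across, on the shelf board over the cupboard; origin at the centre of its underside, z up. Not part of the job.
- gift_box: Green gift box with a white band, 100 x 80 x 50 mm, on the shelf board over the cupboard; origin at the centre of its underside, z up. Not part of the job.
- jar: Glass jar 100 mm high, 70 mm across, on the table to the right of the cupboard; origin at the centre of its underside, z up. Not part of the job.
- mug: White mug 90 mm high, 80 mm across, on the table to the left of the cupboard; origin at the centre of its underside, z up. Not part of the job.
- tape_roll: Roll of clear tape lying flat, 100 mm across, 48 mm high, on the table nearer the robot, right; origin at the centre of its underside, z up. Not part of the job.
- carton: Cardboard carton 160 x 110 x 70 mm on the table nearer the robot, left; origin at the centre of its underside, z up. Not part of the job.

How it is judged:
By the outcome, as a careful person would: the job done as asked, in the order asked, and still so for the second after the job is handed in, with the robot touching nothing.
It also fails if it takes over 53 s, if anything falls off the work surface, if the arm or the gripper's body presses on something with over 40 N, if the wrist force passes 120 N, or if a joint passes its speed limit or range.

## Working session

There is one attempt and no reset: what is moved stays moved. The work goes in short steps, Python scripts to look and compute and a tool call to move; the robot and the scene stay as the last step left them, time stands still between calls to the robot, and variables do not carry over. Pictures are saved under pics/ and viewed, about 8 in all and at most 12, crops included, and the job is handed in when it is done.

Besides the shell and the picture viewer there is one more tool, called after "Emit:" in YAML: its name, and indented under it one key for each argument. play_rows: Moves the arm, as the interface text tells. Its arguments: {"type":"object","properties":{"deltas":{"type":"array"},"jaw":{"type":"number"},"newtons":{"type":"number"}},"required":["deltas"]}

```bash
mkdir -p pics; ls; cat > h.py <<'E'
import numpy as np, cv2
from station import env, imaging, workorder
def snap(n,f):
    p,d=imaging.read_camera(n); cv2.imwrite('pics/%s.png'%f,p[:,:,::-1]); np.save('pics/%s.npy'%f,d); return p,d
def pts(n,d):
    c=imaging.calibration(n);K=np.array(c['camera_matrix']);R=np.array(c['R']);t=np.array(c['t']).ravel()
    v,u=np.mgrid[:d.shape[0],:d.shape[1]]
    P=np.stack([(u-K[0,2])/K[0,0]*d,(v-K[1,2])/K[1,1]*d,d],-1)
    return (P-t)@R
E
python3 - <<'E'
from h import *
print(env.get_state())
for n in('scene','side'):
    p,d=snap(n,n+'0'); c=imaging.calibration(n); print(n,c, -np.array(c['R']).T@np.array(c['t']).ravel())
a=cv2.imread('pics/scene0.png');b=cv2.imread('pics/side0.png')
cv2.imwrite('pics/both0.png',cv2.resize(np.vstack([a,b]),None,fx=.71,fy=.71) )
E
```

```text
pics
{'t': 0.0, 'joint_pos': array([-1.10296988e-01,  3.78043508e-01,  7.96272425e-02,  1.27443938e+00,
       -5.91678372e-06,  1.46049937e+00]), 'dq': array([-7.54913505e-04, -1.56623656e-03, -3.36351677e-04,  2.29817219e-04,
       -1.60241435e-04, -9.34104972e-05]), 'joint_torque': array([ 5.03441061e-04, -4.63600910e+01,  2.69876987e+01,  2.07655923e-02,
       -6.74222474e-05, -6.15417605e-06]), 'tool_pos': array([5.74326818e+02, 8.04942386e-02, 2.30372597e+02]), 'tcp_rot': array([-2.22030690e+00, -2.22030686e+00,  2.02787868e-03]), 'wrist_force': array([ 0.59594247, -0.33362176,  0.16250333]), 'moment': array([-0.02716801,  0.01385561,  0.01989162]), 'grip_width': 85.50714118887055}
scene {'camera_matrix': array([[447.11088876,   0.        , 285.85656532],
       [  0.        , 447.11088876, 215.77908172],
       [  0.        ,   0.        ,   1.        ]]), 'R': array([[ 0.9187809 , -0.39474919,  0.00383885],
       [-0.28509985, -0.67023491, -0.68520306],
       [ 0.27305628,  0.62845703, -0.72834197]]), 't': array([-471.37346034,  304.35248127, 1256.67601126])} [ 176.71649764 -771.85350618 1125.64266696]
side {'camera_matrix': array([[438.93290024,   0.        , 289.15619821],
       [  0.        , 438.93290024, 210.80621048],
       [  0.        ,   0.        ,   1.        ]]), 'R': array([[-0.99969062, -0.02350697, -0.00812923],
       [-0.0089016 ,  0.64330805, -0.76555569],
       [ 0.0232255 , -0.76524648, -0.64331828]]), 't': array([ 514.48054877,  156.75069197, 1475.87765422])} [ 481.43872207 1040.66507332 1073.6427836 ]
```

View pics/both0.png

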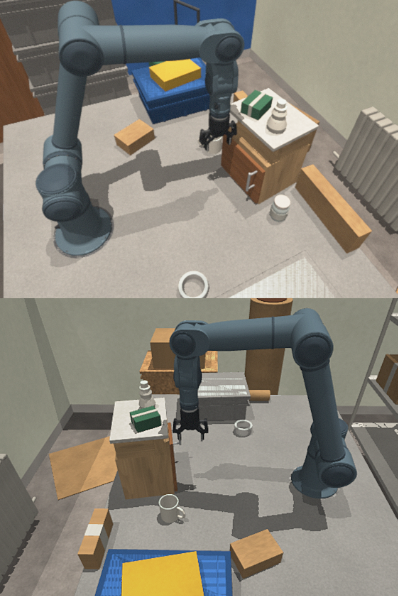

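```bash
python3 - <<'E'
from h import *
a=cv2.imread('pics/scene0.png');b=cv2.imread('pics/side0.png')
A=cv2.resize(a[110:300,280:460],None,fx=3,fy=3);B=cv2.resize(b[90:290,150:300],None,fx=2,fy=2)
o=np.zeros((600,800,3),np.uint8);o[:570,:500]=A[:570,:500];o[:400,500:]=B;cv2.imwrite('pics/c0.png',o)
for n in('scene','side'):
    d=np.load(f'pics/{n}0.npy');P=pts(n,d);x=P.reshape(-1,3);x=x[d.ravel()>0]
    top=x[(x[:,0]>500)&(x[:,2]>300)&(x[:,0]<1100)&(abs(x[:,1])<400)]
    h,e=np.histogram(top[:,2],bins=np.arange(300,400,4));k=h.argmax();print(n,e[k],h[k])
    s=top[abs(top[:,2]-e[k]-2)<5]
    r=cv2.minAreaRect(s[:,:2].astype(np.float32));print(r,cv2.boxPoints(r))
    np.save(n+'P.npy',P)
P=np.load('sceneP.npy')
for (u,v) in[(332,232),(340,200),(340,230),(350,250),(380,250),(400,220),(355,240),(360,220),(330,240)]: print(u,v,P[v,u].round(),a[v,u])
E
```

```text
scene 344 1783
((703.7548217773438, -30.999847412109375), (382.9396057128906, 282.8717956542969), 9.815112113952637) [[ 490.9771     75.726105]
 [ 539.19806  -203.00528 ]
 [ 916.53253  -137.7258  ]
 [ 868.3116    141.00558 ]]
side 348 1681
((705.6043701171875, -33.43017578125), (378.788818359375, 288.0660400390625), 9.518484115600586) [[ 494.9994    77.30049]
 [ 542.6356  -206.79955]
 [ 916.20935 -144.16084]
 [ 868.5731   139.9392 ]]
332 232 [655. -18. 118.] [ 52  72 107]
340 200 [673. -11. 240.] [103 145 182]
340 230 [662. -49. 157.] [43 64 94]
350 250 [ 639. -144.  184.] [114 120 122]
380 250 [ 729. -158.  157.] [ 72  97 122]
400 220 [ 779. -150.  250.] [ 65  88 111]
355 240 [ 673. -113.  176.] [ 45  68 102]
360 220 [ 686. -101.  241.] [ 98 138 172]
330 240 [655. -13.  75.] [ 45  69 104]
```

View pics/c0.png

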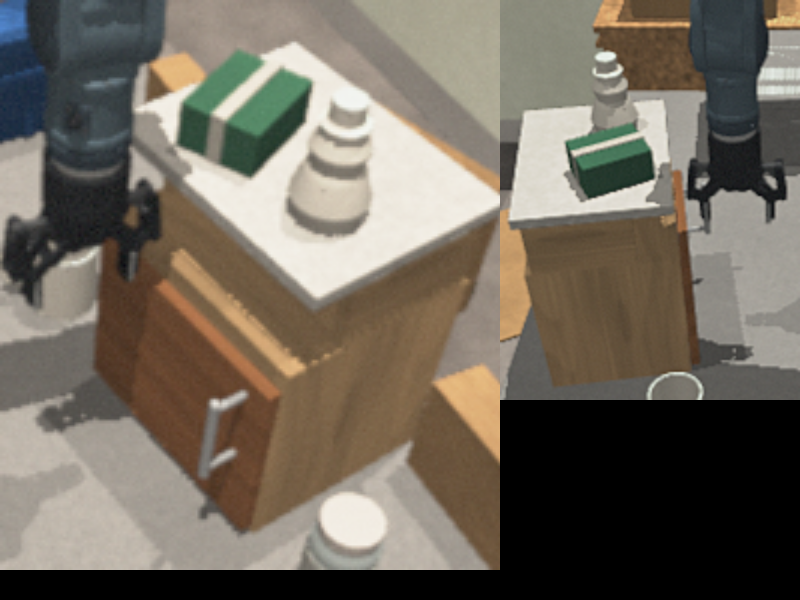

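```bash
python3 - <<'E'
from h import *
for n in('scene','side'):
    P=np.load(n+'P.npy');a=cv2.imread(f'pics/{n}0.png').astype(int)
    m=(abs(P[...,2]-347)<7)&(a.min(2)>130)&(P[...,0]>600)&(P[...,0]<1000)
    q,l,st,_=cv2.connectedComponentsWithStats(m.astype(np.uint8));k=1+st[1:,4].argmax()
    s=P[l==k];r=cv2.minAreaRect(s[:,:2].astype(np.float32));print(n,r,s[:,2].mean());print(cv2.boxPoints(r).round())
    # door
    b=a[...,0];rr=a[...,2]
    m=(rr>1.8*b)&(P[...,2]>20)&(P[...,2]<210)&(P[...,0]>550)&(P[...,0]<720)&(P[...,1]>-230)&(P[...,1]<160)
    s=P[m];print('door',len(s))
    if len(s)>50:
        for i in range(4):
            A=np.c_[s[:,1:],np.ones(len(s))];c=np.linalg.lstsq(A,s[:,0],rcond=None)[0];e=s[:,0]-A@c;s=s[abs(e)<max(2.5*e.std(),3)]
        print(c,e.std(),len(s),s.min(0),s.max(0),np.degrees(np.arctan(c[0])))
    if n=='scene':
        m=(a.max(2)-a.min(2)<25)&(a.min(2)>85)&(P[...,2]>50)&(P[...,2]<180)&(P[...,0]>560)&(P[...,0]<700)&(P[...,1]>-200)&(P[...,1]<0)
        v,u=np.nonzero(m);
        for z0 in range(50,180,15):
            k=m&(abs(P[...,2]-z0-7)<8)
            print(z0,k.sum(),np.median(P[k],0).round(1) if k.any() else '', np.argwhere(k)[:3].tolist())
E
```

```text
scene ((782.7366943359375, -17.298568725585938), (222.61647033691406, 282.79840087890625), 9.815112113952637) 347.8547554482874
[[ 649.  103.]
 [ 697. -176.]
 [ 917. -138.]
 [ 868.  141.]]
door 2307
[-1.70881340e-01 -5.75329114e-04  6.52930347e+02] 1.2045074521443926 2130 [ 637.88656601 -165.82991655   20.17785395] [683.91543767  82.30568041 209.93338333] -9.697116868689292
50 2 [ 672.8 -113.2   59.8] [[265, 351], [266, 350]]
65 4 [ 673.3 -116.4   69.2] [[262, 350], [264, 353], [265, 351]]
80 1 [ 676.2 -127.6   87.6] [[263, 355]]
95 12 [ 663.9 -139.2  105.6] [[256, 351], [261, 353], [261, 357]]
110 35 [ 653.  -141.2  114. ] [[260, 355], [260, 356], [260, 357]]
125 12 [ 638.7 -144.3  133.9] [[260, 347], [260, 350], [261, 347]]
140 12 [ 638.3 -144.4  147.8] [[247, 353], [257, 348], [257, 350]]
155 19 [ 639.6 -143.8  163.3] [[243, 353], [244, 358], [245, 356]]
170 11 [ 639.3 -143.9  176.4] [[244, 358], [244, 359], [251, 349]]
side ((784.3839721679688, -20.4853515625), (220.19943237304688, 286.9327392578125), 9.297541618347168) 348.413102423402
[[ 653.  103.]
 [ 699. -180.]
 [ 916. -144.]
 [ 870.  139.]]
door 174
[-2.08204058e-01  2.97222371e-03  6.64984830e+02] 3.374193688228236 171 [ 641.44297606 -153.33063655   20.95259639] [696.62464576  91.18951109 209.84285528] -11.7611899199689
```

Emit:
play_rows:
  deltas:
    - [[0, -3, 0, 7], [0, -6, 0, 14], [0, -9, 0, 21], [0, -12, 0, 28], [0, -14.3, 0, 35], [0, -14.3, 0, 42], [0, -14.3, 0, 49], [0, -14.3, 0, 56], [0, -14.3, 0, 63], [0, -14.3, 0, 70]]
  jaw: 1

```text
t: 0.93
tool_pos: [574.6, -143.0, 230.7]
tcp_rot: [-0.536, -3.094, -0.001]
wrist_force: [0.1, -0.3, 1.0]
grip_width: 85.0
```

Emit:
play_rows:
  deltas:
    - [[0, 0, 0, 7], [0, 0, 0, 14], [1, 0, 0, 21], [2.5, 0, 0, 28], [4, 0, 0, 30], [5, 0, 0, 30], [5.8, 0, 0, 30], [5.8, 0, 0, 30], [5.8, 0, 0, 30]]

```text
t: 1.68
tool_pos: [632.8, -142.9, 230.5]
tcp_rot: [0.274, -3.128, -0.001]
wrist_force: [0.2, -0.3, -0.5]
grip_width: 85.2
```

```bash
python3 - <<'E'
from h import *
from scipy.spatial.transform import Rotation as Ro
s=env.get_state();print(s);R=Ro.from_rotvec(s['tcp_rot']).as_matrix();print(R.round(3))
p,d=snap('wrist','w1');print(imaging.calibration('wrist'))
a,_=snap('scene','s1')
o=np.zeros((420,800,3),np.uint8);o[:,:560]=p[:,:,::-1];o[:,560:]=cv2.resize(a[120:260,300:380,::-1],(240,420));cv2.imwrite('pics/v1.png',o)
E
```

```text
{'t': 1.6833, 'joint_pos': array([-3.19794339e-01,  5.40132828e-01,  3.33734395e-01,  1.36588950e+00,
       -8.42573767e-06, -4.94517414e-01]), 'dq': array([-0.00365323, -0.01862926, -0.01542563,  0.00153119, -0.00121227,
       -0.00090269]), 'joint_torque': array([ 1.33974496e-01, -5.36945200e+01,  2.74183488e+01, -7.70638813e-02,
        1.57217035e-02,  3.63828229e-03]), 'tool_pos': array([ 632.8094658 , -142.88397795,  230.49148348]), 'tcp_rot': array([ 2.73985593e-01, -3.12824400e+00, -9.15275299e-04]), 'wrist_force': array([ 0.15513982, -0.25679563, -0.495216  ]), 'moment': array([-0.07125118, -0.02910532, -0.03953657]), 'grip_width': 85.2380911953338}
[[-0.985 -0.174 -0.001]
 [-0.174  0.985  0.   ]
 [ 0.001  0.001 -1.   ]]
{'camera_matrix': array([[325.1922621 ,   0.        , 277.84141345],
       [  0.        , 325.1922621 , 214.3097879 ],
       [  0.        ,   0.        ,   1.        ]]), 'hand_eye': array([[ 5.81017676e-05, -9.54302068e-01, -2.98843704e-01,
         7.61395284e+01],
       [ 9.99999342e-01,  3.97775163e-04, -1.07579958e-03,
        -3.29065899e-01],
       [ 1.14551037e-03, -2.98843445e-01,  9.54301463e-01,
        -1.41670403e+02],
       [ 0.00000000e+00,  0.00000000e+00,  0.00000000e+00,
         1.00000000e+00]])}
```

View pics/v1.png

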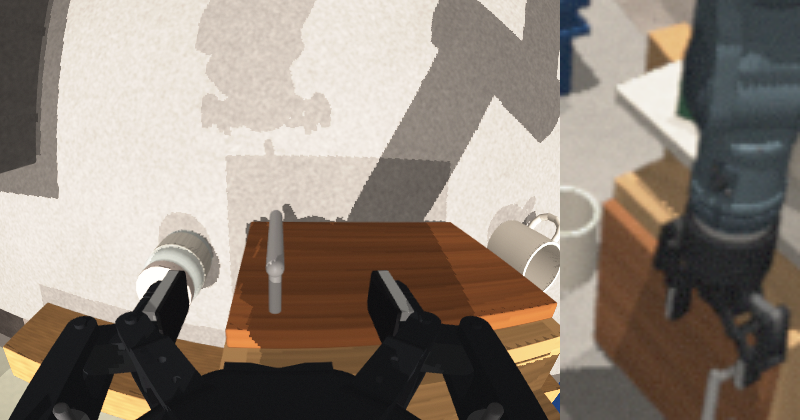

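```bash
cat >> h.py <<'E'
from scipy.spatial.transform import Rotation as Ro
def wray(u,v,s=None):
    s=s or env.get_state();c=imaging.calibration('wrist');K=np.array(c['camera_matrix']);T=np.array(c['hand_eye'])
    x=(u-K[0,2])/K[0,0];y=(v-K[1,2])/K[1,1];r=np.hypot(x,y)+1e-12
    d=np.array([x/r*np.sin(r),y/r*np.sin(r),np.cos(r)]);R=Ro.from_rotvec(s['tcp_rot']).as_matrix()
    return R@T[:3,3]+s['tool_pos'],R@T[:3,:3]@d
def wz(u,v,z,s=None):
    o,d=wray(u,v,s);return (o+d*(z-o[2])/d[2]).round(1)
E
python3 - <<'E'
from h import *
for u,v,z in [(276,268,165),(275,216,65),(276,308,160),(226,347,218),(252,224,15)]: print(u,v,wz(u,v,z))
E
```

```text
276 268 [ 661.2 -139.7  165. ]
275 216 [ 654.5 -142.5   65. ]
276 308 [ 698.4 -133.3  160. ]
226 347 [ 695.3 -164.8  218. ]
252 224 [ 684.6 -164.9   15. ]
```

```bash
python3 - <<'E'
from h import *
d=np.load('pics/w1.npy');c=imaging.calibration('wrist');K=np.array(c['camera_matrix'])
for u,v in [(276,262),(276,240),(276,217),(276,300),(232,340),(350,260),(350,230),(300,190),(265,330),(280,365),(420,315)]:
    o,r=wray(u,v); oc,ax=wray(K[0,2],K[1,2])
    dep=np.median(d[v-1:v+2,u-1:u+2]);print(u,v,dep,(o+r*dep/(r@ax)).round(1))
    for rr in [None]:
        x=(u-K[0,2])/K[0,0]
E
```

```text
276 262 184.38565 [ 637.5 -143.6  204.9]
276 240 215.1876 [ 637.  -143.9  172.4]
276 217 262.65408 [ 637.  -144.2  122.7]
276 300 199.34062 [ 666.9 -138.5  198.5]
232 340 186.69449 [ 689.2 -161.7  217.4]
350 260 278.71216 [666.1 -73.2 118.6]
350 230 353.30255 [663.8 -57.   40.6]
300 190 381.9915 [ 6.383e+02 -1.160e+02 -4.000e-01]
265 330 185.48064 [ 678.2 -143.1  216.3]
280 365 176.52144 [ 692.1 -131.6  230.6]
420 315 100.50888 [611.1 -97.7 287.1]
```

Emit:
play_rows:
  deltas:
    - [[0.7, 0, -1.5, 0], [0.7, 0, -3, 0], [0.7, 0, -4.5, 0], [0.7, 0, -5.8, 0], [0.7, 0, -5.8, 0], [0.7, 0, -5.8, 0]]

```text
t: 2.28
tool_pos: [638.8, -142.8, 172.9]
tcp_rot: [0.273, -3.128, -0.001]
wrist_force: [0.9, -1.2, 0.4]
grip_width: 85.4
```

Emit:
play_rows:
  deltas:
    - [[0, 0, 0, 0], [0, 0, 0, 0], [0, 0, 0, 0], [0, 0, 0, 0], [0, 0, 0, 0], [0, 0, 0, 0], [0, 0, 0, 0], [0, 0, 0, 0]]
  jaw: 0
  newtons: 30

```text
t: 2.95
tool_pos: [640.2, -143.5, 173.7]
tcp_rot: [-0.273, 3.129, -0.001]
wrist_force: [-0.5, -2.2, 1.8]
grip_width: 9.8
```

Emit:
play_rows:
  deltas:
    - [[-0.4, 0, 0, -1], [-0.9, 0, 0, -2.3], [-1.4, 0.05, 0, -3.5], [-1.9, 0.1, 0, -4.7], [-2.4, 0.1, 0, -6], [-2.9, 0.15, 0, -7.3], [-3.4, 0.2, 0, -8.6], [-3.9, 0.27, 0, -10], [-4.2, 0.33, 0, -10.8], [-4.5, 0.38, 0, -11.5]]

```text
t: 3.78
tool_pos: [594.8, -139.1, 173.7]
tcp_rot: [0.043, 3.141, 0.0]
wrist_force: [-0.2, -2.3, 4.7]
grip_width: 9.8
```

Emit:
play_rows:
  deltas:
    - [[-0.2, 0.04, 0, -0.6], [-0.4, 0.08, 0, -1.2], [-0.6, 0.12, 0, -1.7], [-0.8, 0.17, 0, -2.2], [-0.8, 0.17, 0, -2.2]]

```text
t: 4.2
tool_pos: [586.8, -137.4, 173.7]
tcp_rot: [0.103, 3.14, 0.0]
wrist_force: [0.3, -0.3, 7.2]
grip_width: 9.8
```

Emit:
play_rows:
  deltas:
    - [[-0.1, 0.02, 0, -0.3], [-0.2, 0.05, 0, -0.6], [-0.3, 0.07, 0, -0.8], [-0.4, 0.1, 0, -1], [-0.4, 0.1, 0, -1]]

```text
t: 4.62
tool_pos: [583.1, -136.5, 173.6]
tcp_rot: [0.13, 3.138, -0.0]
wrist_force: [-1.0, -1.7, 5.6]
grip_width: 9.9
```

Emit:
play_rows:
  deltas:
    - [[-0.1, 0.03, 0, -0.3], [-0.2, 0.06, 0, -0.6], [-0.3, 0.08, 0, -0.8], [-0.3, 0.08, 0, -0.8]]

```text
t: 4.95
tool_pos: [580.8, -135.8, 173.7]
tcp_rot: [0.151, 3.136, -0.0]
wrist_force: [1.4, -2.1, 3.9]
grip_width: 10.0
```

Emit:
play_rows:
  deltas:
    - [[-0.1, 0.03, 0, -0.3], [-0.2, 0.06, 0, -0.6], [-0.2, 0.06, 0, -0.6]]

```text
t: 5.2
tool_pos: [580.1, -135.6, 173.6]
tcp_rot: [0.168, 3.133, -0.001]
wrist_force: [6.2, -2.8, 1.0]
grip_width: 9.8
```

Emit:
play_rows:
  deltas:
    - [[-0.1, 0.03, 0, -0.3], [-0.2, 0.06, 0, -0.6], [-0.2, 0.06, 0, -0.6]]

```text
t: 5.45
tool_pos: [579.6, -135.5, 173.7]
tcp_rot: [0.184, 3.129, -0.002]
wrist_force: [10.9, -4.9, -1.5]
grip_width: 9.4
```

Emit:
play_rows:
  deltas:
    - [[0.2, -0.05, 0, 0], [0.35, -0.05, 0, 0], [0.35, -0.05, 0, 0]]

```text
t: 5.7
tool_pos: [580.6, -135.8, 173.7]
tcp_rot: [0.184, 3.134, -0.002]
wrist_force: [3.9, -4.3, 4.1]
grip_width: 10.5
```

Emit:
play_rows:
  deltas:
    - [[0, 0, 0, 0], [0, 0, 0, 0], [0, 0, 0, 0], [0, 0, 0, 0], [0, 0, 0, 0], [0, 0, 0, 0], [0, 0, 0, 0], [0, 0, 0, 0]]
  jaw: 1

```text
t: 6.37
tool_pos: [579.5, -134.9, 173.3]
tcp_rot: [-0.184, -3.136, -0.0]
wrist_force: [0.2, 0.8, -0.7]
grip_width: 85.3
```

Emit:
play_rows:
  deltas:
    - [[0, 0, 1.5, 0], [0, 0, 4, 0], [0, 0, 6, 0], [-3, 2, 8, 0], [-5, 4, 8, 0], [-5, 6, 8, 0], [-5, 6, 8, 0], [-5, 6, 8, 0]]

```text
t: 7.03
tool_pos: [529.5, -74.4, 253.8]
tcp_rot: [0.181, 3.136, -0.001]
wrist_force: [0.6, 0.3, 0.6]
grip_width: 85.7
```

```bash
python3 - <<'E'
from h import *
s=env.get_state();print(s['t'],s['tool_pos'],s['tcp_rot'],s['wrist_force'],s['joint_pos'])
p,d=snap('wrist','w2');a,D=snap('scene','s2')
np.save('st2.npy',np.r_[s['tool_pos'],s['tcp_rot']])
o=np.zeros((420,800,3),np.uint8);o[:,:560]=p[:,:,::-1];o[:,560:]=cv2.resize(a[120:270,300:390,::-1],(240,420));cv2.imwrite('pics/v2.png',o)
E
```

```text
7.0333 [529.51419564 -74.41825446 253.7534466 ] [ 1.80975845e-01  3.13554630e+00 -5.73045897e-04] [0.6274262  0.2999618  0.57174867] [-2.58171776e-01  2.88601340e-01  1.28866245e-02  1.29419761e+00
 -1.92696145e-04 -1.42864820e-01]
```

View pics/v2.png

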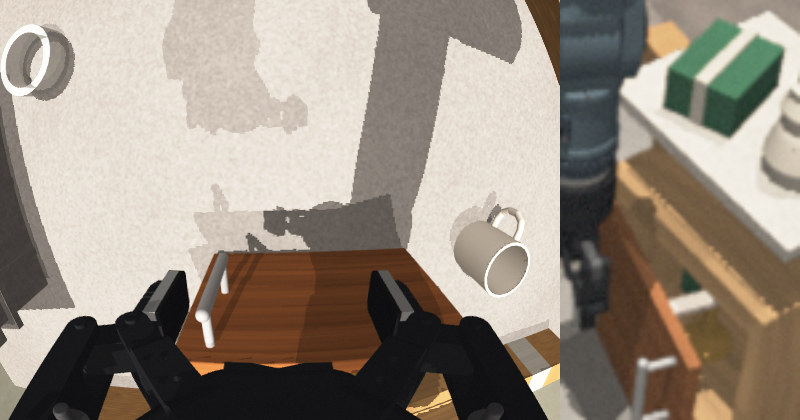

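```bash
python3 - <<'E'
from h import *
a=cv2.imread('pics/s2.png').astype(int);P=pts('scene',np.load('pics/s2.npy'))
sub=np.s_[215:245,330:370]
m=np.zeros(a.shape[:2],bool);m[sub]=(a[sub].min(2)>110)&(a[sub].max(2)-a[sub].min(2)<45)
for v,u in np.argwhere(m): 
    if P[v,u,2]>190: print(u,v,P[v,u].round(),a[v,u])
rr=a[...,2]>1.7*a[...,0]
z=P[...,2];k=rr&(z>60)&(z<205)&(P[...,0]>500)&(P[...,0]<680)&(P[...,1]>-180)&(P[...,1]<100)
s=P[k]
for i in range(5):
    A=np.c_[s[:,1:],np.ones(len(s))];c=np.linalg.lstsq(A,s[:,0],rcond=None)[0];e=s[:,0]-A@c;s=s[abs(e)<max(2*e.std(),2.5)]
print(c,e.std(),len(s),np.degrees(np.arctan(c[0])),s.min(0),s.max(0))
E
```

```text
350 224 [672. -78. 208.] [118 132 134]
351 224 [674. -80. 208.] [139 152 159]
352 224 [679. -78. 204.] [169 183 198]
353 224 [681. -80. 206.] [184 203 219]
354 224 [682. -84. 209.] [182 200 216]
355 224 [687. -81. 204.] [138 157 174]
346 225 [662. -74. 204.] [126 145 163]
347 225 [664. -76. 205.] [140 155 167]
348 225 [665. -79. 208.] [167 183 196]
349 225 [668. -79. 207.] [185 201 216]
350 225 [670. -82. 208.] [185 202 217]
351 225 [674. -82. 206.] [197 214 226]
352 225 [675. -84. 208.] [205 220 230]
353 225 [680. -83. 205.] [206 221 231]
354 225 [681. -85. 207.] [203 220 230]
355 225 [684. -86. 207.] [192 209 223]
356 225 [686. -88. 208.] [141 158 174]
342 226 [649. -74. 205.] [124 145 163]
343 226 [652. -76. 206.] [145 163 181]
344 226 [653. -79. 208.] [172 190 207]
345 226 [656. -79. 207.] [187 205 221]
346 226 [660. -78. 205.] [188 206 223]
347 226 [663. -79. 205.] [195 213 224]
348 226 [663. -83. 208.] [202 219 229]
349 226 [666. -84. 208.] [206 221 231]
350 226 [671. -81. 203.] [205 219 230]
351 226 [671. -86. 208.] [203 218 229]
352 226 [674. -86. 207.] [206 219 230]
353 226 
[... 2195 characters left out ...]
203.] [194 212 225]
347 230 [654. -94. 207.] [183 196 213]
348 230 [656. -96. 208.] [170 183 199]
349 230 [660. -95. 205.] [156 170 184]
350 230 [662. -96. 206.] [148 161 173]
351 230 [665. -97. 205.] [137 148 160]
352 230 [670. -95. 201.] [115 129 136]
343 231 [644. -91. 204.] [189 211 227]
344 231 [646. -92. 205.] [177 191 206]
345 231 [648. -95. 206.] [155 168 180]
346 231 [653. -92. 202.] [147 158 172]
347 231 [655. -93. 201.] [134 146 156]
348 231 [658. -94. 201.] [121 134 147]
344 232 [647. -92. 200.] [120 134 151]
[ 8.92403321e-02 -1.04518422e-04  6.29756517e+02] 0.7985887902980021 946 5.0995856017674 [ 613.37279203 -167.7643161    60.17284993] [637.71874552  68.64986676 204.98859986]
```

Emit:
play_rows:
  deltas:
    - [[0, 0, 0, -7], [0, 0, 0, -14], [0, 0, 0, -21], [0, 0, 0, -28], [0, 0, 0, -35], [0, 0, 0, -42], [0, 0, 0, -49], [0, 0, 0, -56], [0, 0, 0, -63], [0, 0, 0, -70]]

```text
t: 7.97
tool_pos: [529.9, -76.1, 252.9]
tcp_rot: [-1.958, -2.456, 0.001]
wrist_force: [0.2, -0.6, -0.1]
grip_width: 85.4
```

Emit:
play_rows:
  deltas:
    - [[0, 0, 0, -7], [0, 0, 0, -14], [1.5, 0, 0, -18], [3, -0.2, 0, -18], [4.5, -0.4, 0, -18], [6, -0.5, 0, -18], [7, -0.55, 0, -18], [7, -0.55, 0, -18], [7, -0.55, 0, -18]]

```text
t: 8.72
tool_pos: [599.8, -81.3, 252.5]
tcp_rot: [-2.311, -2.127, 0.001]
wrist_force: [-1.1, 0.3, -0.1]
grip_width: 85.3
```

```bash
python3 - <<'E'
from h import *
s=env.get_state();print(s['t'],s['tool_pos'],Ro.from_rotvec(s['tcp_rot']).as_matrix()[:2,1],s['wrist_force'],s['joint_pos'])
a,D=snap('scene','s3');b,_=snap('side','b3')
o=np.hstack([cv2.resize(a[130:270,290:390,::-1],(400,560)),cv2.resize(b[90:230,180:280,::-1],(400,560))]);cv2.imwrite('pics/v3.png',o)
E
```

```text
8.7167 [599.75297412 -81.31738161 252.48807335] [ 0.99656423 -0.08281669] [-1.14533916  0.28608278 -0.12051516] [-2.39422707e-01  4.40154877e-01  2.30112358e-01  1.36179120e+00
 -2.29424459e-04  1.41428540e+00]
```

View pics/v3.png

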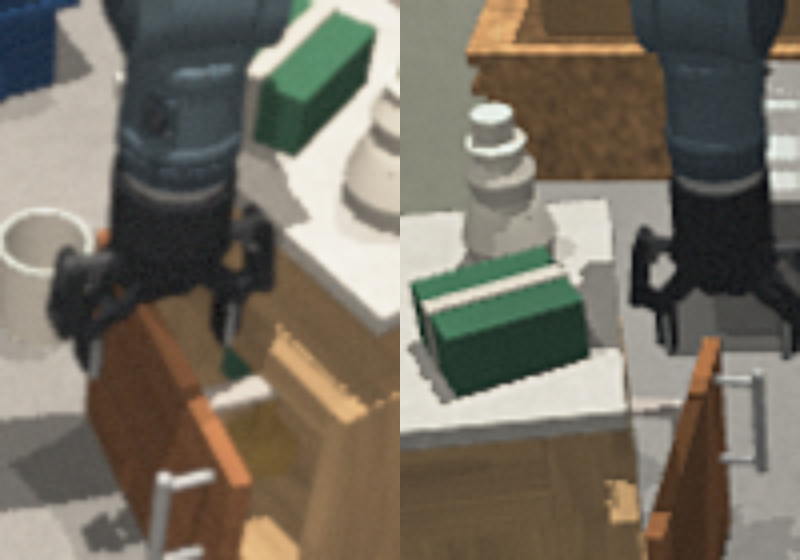

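```bash
python3 - <<'E'
from h import *
P=pts('scene',np.load('pics/s3.npy'));a=cv2.imread('pics/s3.png')
for v in range(204,222,2):
    print(v,[(u,*P[v,u].round().astype(int),int(a[v,u].max())) for u in range(340,356,2)])
E
```

```text
204 [(340, np.int64(673), np.int64(-14), np.int64(227), 97), (342, np.int64(673), np.int64(-24), np.int64(236), 82), (344, np.int64(641), np.int64(-81), np.int64(301), 36), (346, np.int64(638), np.int64(-95), np.int64(315), 32), (348, np.int64(644), np.int64(-96), np.int64(314), 38), (350, np.int64(650), np.int64(-95), np.int64(311), 40), (352, np.int64(698), np.int64(-37), np.int64(238), 99), (354, np.int64(703), np.int64(-39), np.int64(238), 116)]
206 [(340, np.int64(672), np.int64(-17), np.int64(221), 103), (342, np.int64(642), np.int64(-71), np.int64(284), 79), (344, np.int64(643), np.int64(-80), np.int64(292), 21), (346, np.int64(642), np.int64(-91), np.int64(303), 46), (348, np.int64(647), np.int64(-93), np.int64(303), 73), (350, np.int64(688), np.int64(-43), np.int64(239), 58), (352, np.int64(694), np.int64(-44), np.int64(238), 107), (354, np.int64(698), np.int64(-48), np.int64(240), 117)]
208 [(340, np.int64(674), np.int64(-16), np.int64(212), 104), (342, np.int64(642), np.int64(-73), np.int64(279), 74), (344, np.int64(642), np.int64(-83), np.int64(288), 16), (346, np.int64(6
[... 2267 characters left out ...]
p.int64(76), np.int64(42), 67), (348, np.int64(763), np.int64(66), np.int64(52), 64), (350, np.int64(679), np.int64(-64), np.int64(216), 97), (352, np.int64(683), np.int64(-68), np.int64(218), 103), (354, np.int64(682), np.int64(-79), np.int64(229), 102)]
220 [(340, np.int64(752), np.int64(93), np.int64(19), 106), (342, np.int64(760), np.int64(94), np.int64(15), 108), (344, np.int64(765), np.int64(90), np.int64(17), 111), (346, np.int64(762), np.int64(73), np.int64(35), 61), (348, np.int64(766), np.int64(68), np.int64(38), 60), (350, np.int64(765), np.int64(55), np.int64(52), 62), (352, np.int64(682), np.int64(-71), np.int64(213), 98), (354, np.int64(681), np.int64(-81), np.int64(223), 104)]
```

Emit:
play_rows:
  deltas:
    - [[0.2, 0, -1, 0], [0.2, 0, -2, 0], [0.2, 0, -3, 0], [0.2, 0, -4, 0], [0.2, 0, -4.8, 0], [0.2, 0, -5.2, 0], [0.2, 0, -5.2, 0], [0.2, 0, -5.2, 0]]

```text
t: 9.48
tool_pos: [601.3, -80.4, 201.1]
tcp_rot: [-2.31, -2.128, 0.0]
wrist_force: [1.1, 0.3, 0.5]
grip_width: 85.4
```

Emit:
play_rows:
  deltas:
    - [[0, 0, -0.3, 0], [0, 0, -0.6, 0], [0, 0, -0.9, 0], [0, 0, -0.9, 0], [0, 0, -0.9, 0]]

```text
t: 9.9
tool_pos: [602.0, -80.6, 192.9]
tcp_rot: [2.31, 2.128, 0.001]
wrist_force: [0.6, 0.5, 2.9]
grip_width: 85.3
```

Emit:
play_rows:
  deltas:
    - [[0, 0, -0.3, 0], [0, 0, -0.6, 0], [0, 0, -0.6, 0], [0, 0, -0.6, 0]]

```text
t: 10.23
tool_pos: [602.0, -80.6, 186.6]
tcp_rot: [2.31, 2.128, 0.001]
wrist_force: [0.2, -0.4, 3.4]
grip_width: 85.2
```

Emit:
play_rows:
  deltas:
    - [[0, 0, -0.3, 0], [0, 0, -0.5, 0], [0, 0, -0.5, 0], [0, 0, -0.5, 0]]

```text
t: 10.57
tool_pos: [602.0, -80.6, 181.9]
tcp_rot: [2.31, 2.128, 0.001]
wrist_force: [0.0, 0.4, 6.2]
grip_width: 85.1
```

Emit:
play_rows:
  deltas:
    - [[0, 0, -0.2, 0], [0, 0, -0.2, 0], [0, 0, -0.2, 0]]

```text
t: 10.82
tool_pos: [602.0, -80.6, 180.0]
tcp_rot: [2.31, 2.128, 0.001]
wrist_force: [0.9, -0.3, 5.7]
grip_width: 85.2
```

Emit:
play_rows:
  deltas:
    - [[0, 0, -0.2, 0], [0, 0, -0.2, 0], [0, 0, -0.2, 0]]

```text
t: 11.07
tool_pos: [602.6, -80.6, 178.6]
tcp_rot: [2.309, 2.127, 0.003]
wrist_force: [-0.4, 0.1, 7.7]
grip_width: 85.5
```

Emit:
play_rows:
  deltas:
    - [[0, 0, -0.1, 0], [-0.2, 0, -0.1, 0], [-0.45, 0.05, -0.1, 0], [-0.65, 0.06, -0.1, 0], [-0.65, 0.06, -0.1, 0]]

```text
t: 11.48
tool_pos: [596.6, -80.7, 178.5]
tcp_rot: [2.308, 2.125, 0.004]
wrist_force: [0.8, -0.9, 10.0]
grip_width: 85.4
```

Emit:
play_rows:
  deltas:
    - [[-0.3, 0.08, 0, -1], [-0.6, 0.17, 0, -2], [-0.9, 0.27, 0, -3], [-1.2, 0.37, 0, -4.2], [-1.64, 0.51, 0, -5.7], [-1.64, 0.51, 0, -5.7]]

```text
t: 11.98
tool_pos: [579.8, -75.5, 178.5]
tcp_rot: [2.412, 2.007, 0.003]
wrist_force: [-0.4, 0.1, 9.5]
grip_width: 85.4
```

Emit:
play_rows:
  deltas:
    - [[-0.4, 0.15, 0, -1.4], [-0.8, 0.32, 0, -2.8], [-1.2, 0.5, 0, -4.2], [-1.58, 0.67, 0, -5.7], [-1.95, 0.87, 0, -7.1], [-2.33, 1.07, 0, -8.6], [-2.7, 1.28, 0, -10], [-3.08, 1.49, 0, -11.5], [-3.08, 1.49, 0, -11.5]]

```text
t: 12.73
tool_pos: [548.9, -60.5, 178.4]
tcp_rot: [2.601, 1.755, 0.003]
wrist_force: [-1.7, -1.7, 10.1]
grip_width: 85.5
```

```bash
python3 - <<'E'
from h import *
s=env.get_state();print(s['t'],s['tool_pos'],s['wrist_force'],s['moment'])
a,D=snap('scene','s4');b,_=snap('side','b4')
o=np.hstack([cv2.resize(a[130:270,280:380,::-1],(400,560)),cv2.resize(b[90:230,200:300,::-1],(400,560))]);cv2.imwrite('pics/v4.png',o)
E
```

```text
12.7333 [548.94071186 -60.49401701 178.43955577] [-1.73732216 -1.67866487 10.11605566] [-0.32491329 -0.21744073 -0.11966397]
```

View pics/v4.png

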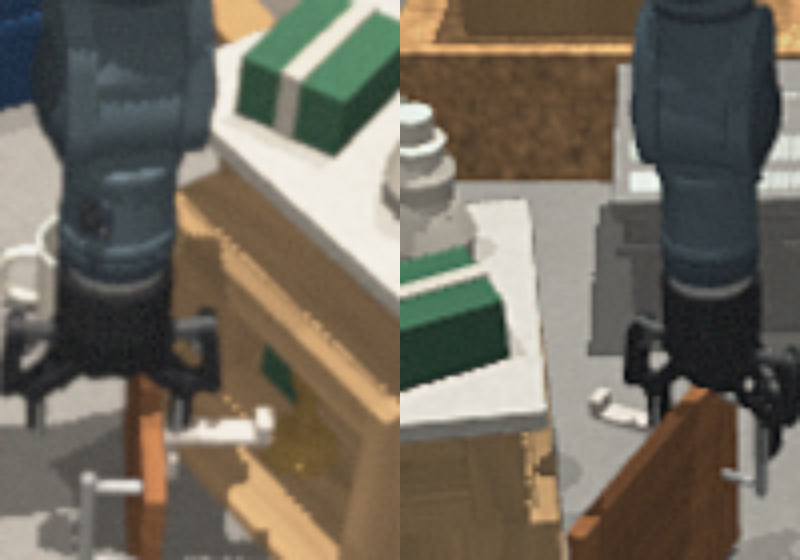

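Emit:
play_rows:
  deltas:
    - [[-0.72, 0.47, 0, -2.9], [-1.42, 0.97, 0, -5.7], [-2.1, 1.51, 0, -8.6], [-2.73, 2.07, 0, -11.5], [-3.35, 2.67, 0, -14.3], [-3.92, 3.3, 0, -17.2], [-4.48, 3.96, 0, -20], [-4.99, 4.65, 0, -22.9], [-5.48, 5.36, 0, -25.8], [-5.91, 6.09, 0, -28.6]]

```text
t: 13.67
tool_pos: [490.4, 0.2, 178.4]
tcp_rot: [2.954, 1.055, 0.006]
wrist_force: [-0.1, -1.9, 11.7]
grip_width: 85.2
```

Emit:
play_rows:
  deltas:
    - [[-0.4, 0.76, 0, -2.9], [-0.78, 1.53, 0, -5.7], [-1.1, 2.33, 0, -8.6], [-1.41, 3.13, 0, -11.5], [-1.65, 3.95, 0, -14.3], [-1.86, 4.78, 0, -17.2], [-2.02, 5.62, 0, -20], [-2.15, 6.47, 0, -22.9], [-2.15, 6.47, 0, -22.9]]

```text
t: 14.42
tool_pos: [468.3, 66.2, 178.4]
tcp_rot: [3.107, 0.452, 0.005]
wrist_force: [-1.7, -0.6, 14.1]
grip_width: 85.5
```

```bash
cat > door.py <<'E'
from h import *
def door(tag):
    s=env.get_state();print(s['t'],s['tool_pos'],s['wrist_force'])
    for n in('scene','side'):
        a,d=snap(n,n+tag);a=a[:,:,::-1].astype(int);P=pts(n,d)
        k=(a[...,2]>1.65*a[...,0])&(P[...,2]>30)&(P[...,2]<205)&(P[...,0]>370)&(P[...,0]<640)&(P[...,1]>-40)&(P[...,1]<130)
        q,l,st,_=cv2.connectedComponentsWithStats(k.astype(np.uint8));s=P[l==1+st[1:,4].argmax()]
        if len(s)<60: print(n,len(s));continue
        for i in range(5):
            A=np.c_[s[:,[0,2]],np.ones(len(s))];c=np.linalg.lstsq(A,s[:,1],rcond=None)[0];e=s[:,1]-A@c;s=s[abs(e)<max(2*e.std(),2.5)]
        yaw=np.degrees(np.arctan(c[0]));print(n,len(s),c.round(3),'phi deg',90+9.7-yaw,e.std().round(2),s.min(0).round(),s.max(0).round())
E
python3 - <<'E'
from door import *
door('5')
E
```

```text
14.4167 [468.27068743  66.21739122 178.4224123 ] [-1.74862949 -0.63866721 14.05135076]
scene 2105 [ 2.4600e-01 -2.0000e-03 -8.3387e+01] phi deg 85.89200258271809 1.21 [391.  11.  30.] [640.  76. 205.]
side 2432 [  0.246  -0.    -72.442] phi deg 85.8703888028705 1.57 [394.  22.  30.] [639.  87. 205.]
```

Emit:
play_rows:
  deltas:
    - [[-0.03, 0.4, 0, -1.4], [-0.07, 0.8, 0, -2.8], [-0.11, 1.25, 0, -4.2], [-0.11, 1.25, 0, -4.2]]

```text
t: 14.85
tool_pos: [467.5, 78.1, 178.4]
tcp_rot: [3.121, 0.338, 0.006]
wrist_force: [-1.7, -0.6, 14.5]
grip_width: 85.6
```

```bash
python3 - <<'E'
from door import *
door('6')
E
```

```text
14.85 [467.50802887  78.11562831 178.42566056] [-1.68898199 -0.55450878 14.498756  ]
scene 2171 [ 1.7300e-01 -1.0000e-03 -3.6824e+01] phi deg 89.88016534213173 1.24 [387.  28.  30.] [638.  75. 205.]
side 2541 [ 1.7200e-01  1.0000e-03 -2.5451e+01] phi deg 89.91391484095091 1.58 [390.  39.  30.] [639.  87. 205.]
```

Square within measurement error. Now lift straight up and back off.

Emit:
play_rows:
  deltas:
    - [[0, 0, 0.5, 0], [0, 0, 1, 0], [0, 0, 1.6, 0], [0, 0, 2.5, 0], [0, 0, 4, 0], [0, 0, 6, 0], [0, 0, 8, 0], [0, 0, 10, 0], [0, 0, 10, 0], [0, 0, 10, 0]]

```text
t: 15.78
tool_pos: [466.1, 78.2, 276.7]
tcp_rot: [-3.123, -0.339, -0.0]
wrist_force: [0.1, -0.7, -0.2]
grip_width: 85.5
```

```bash
python3 - <<'E'
from door import *
door('7')
o=np.vstack([cv2.resize(cv2.imread('pics/%s7.png'%n),(400,300)) for n in('scene','side')]);cv2.imwrite('pics/v7.png',o)
E
```

```text
15.7833 [466.08231024  78.24620586 276.73262426] [ 0.07872126 -0.73346991 -0.18799039]
scene 2200 [ 1.750e-01 -3.000e-03 -3.773e+01] phi deg 89.76673215567041 1.26 [386.  28.  30.] [638.  76. 205.]
side 2718 [  0.173   0.    -25.908] phi deg 89.85903052944822 1.58 [390.  39.  30.] [638.  87. 205.]
```

View pics/v7.png

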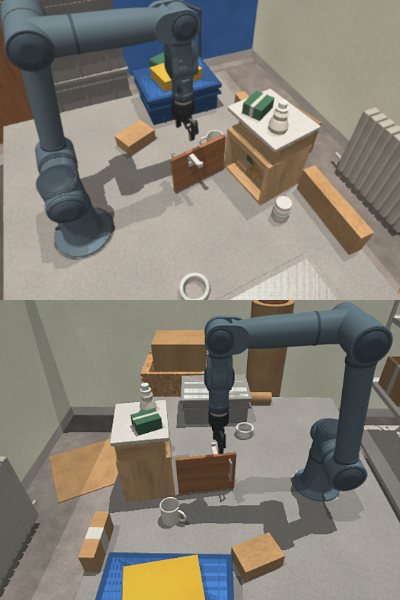

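```bash
python3 -c "
from h import *
print(workorder.close_job())"
```

```text
the job is handed in; nothing more can be done
None
```

The cupboard door stands open and square to the cupboard, and the job is handed in. It took about 16 s of the 53 s allowed.

- **Finding the stop:** I gripped the handle and drew the door ajar until the catch stopped it, at about 0.26 rad. The pull there was about 12 N, below the 25 N that would strain it.
- **Pressing the catch:** Moves can only shift the tool and turn it about the vertical, so I could not lean the gripper back as the task describes. Instead I kept it upright and fully open, straddling the door top. The front finger went down through the gap and pressed the tongue to its bottom stop, about 14 mm down, with 8–10 N on the wrist.
- **Opening:** I held the catch down while pulling the door past it, and a picture confirmed the tooth was clear of the rail. I then swung the door round and lifted straight off.

**Last checks:** the scene and side cameras put the door at 89.8° and 89.9°, taking the cupboard's turn as 9.7°, which is known to a few tenths of a degree. The wrist force was under 1 N, with the gripper standing clear above the door. By eye, in the last picture, the other things looked unmoved; I did not measure each one. None of the last checks failed or disagreed. Earlier, I had wrongly taken the handle's middle to be 115 mm above the table; the wrist camera's depth reading put it nearer 155–160 mm, and I corrected for that before gripping.

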